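# Prime the sewing machine's lubrication pump

## Robot

A 6-joint arm with a two-finger parallel gripper is mounted at the origin on the work surface. World frame = base frame: x ahead of the robot, y to its left, z up, the work surface at z = 0. Lengths are in m, angles in rad, forces in N, time in s.
With the tool pointing down it reaches from about 0.3 to 0.825 m from the base axis. Payload 5.4 kg.
Tool frame: the origin (TCP) lies midway between the tips of the shut fingers; the grasp point (between the pads) lies 19 mm behind it (ctrl.hold_point_z is the distance from the TCP to the grasp point, in m); z points along the fingers, y is the direction in which the jaws open and shut (so a half turn about z gives the same grasp; the last joint's range is limited). The gripper opens to 92 mm and grips with 3 to 60 N. Pads are 20 mm wide; open, the fingers measure 128 mm over their backs; the gripper's body (75 mm by 189 mm) begins 69 mm behind the grasp point.
Start: joints at [-1.551, 0.158, 1.597, -0, 1.386, -0.21], TCP at [0.131, -0.56, 0.215] pointing down, gripper open.
Joint ranges: [-2.91, 2.91], [-0.94, 2.29], [0.18, 2.7], [-1.29, 4.43], [0.17, 2.64], [-3, 3]. Speed limits (rad/s): [2.57, 2.57, 3.14, 3.14, 3.14, 3.14].

## Interface

Orientations are given as a unit quaternion [x, y, z, w].
In Python, from workcell import ctrl gives the robot as it stands.
- The arm moves only by the tool jog_arm, never from a script. Its argument "increments" is one flat list of numbers, 7 for each row, row after row: the turn, a rotation vector about the world's x, y, z in degrees, then the shift along the world's x, y, z in cm, then the opening, from 0 (shut) to 1 (fully open). A call has 1 to 5 rows; each row shifts and turns the pose as measured when the row begins; what a row does not reach is not made up. A row lasts 1/8 s, in which the tool goes at most 62.5 mm and 10.7 degrees, less where a joint would pass 70% of its speed; a pose out of reach is approached as far as the arm can. A call is refused whole if a number of a shift passes 6.25 or a number of a turn 10.7, either way. A call with a gripper value outside its range is refused whole. The fingers move at their own pace and stop on an object; "grip_force" is the grip in N (left out, the last holds). Time passes only in rows, so rows that do not move let the fingers close. It gives the time, the measured TCP pose, the force and the opening at its end, in the units of the state.
- ctrl.state(): the state, without advancing time (a new reading comes with each control period).
- ctrl.camera(name): name is "side" or "top"; returns a dict with "img" (384x512x3 uint8, blue, green, red), "intrinsics" (3x3 intrinsics, pixels), "dist_coeffs" ([k1, k2, p1, p2, k3] as OpenCV has them; the pictures are not rectified), "R" (3x3) and "t" (3): a world point X has camera coordinates R X + t. Camera axes: x right, y down, z forward; pixel columns grow to the right and rows downward; lengths in m; the calibration is good to about 2 mm. A picture is of the moment at which its call begins. There is no depth.
- ctrl.job_done(): hands the job in, once; it reports no verdict.
The state is a dict: "time": time; "q": joint angles; "qvel": joint speeds; "joint_torque": joint torques, N m; "tool_pos": TCP position; "ee_rot": TCP orientation; "contact_force": force on the tool from outside, world axes, zero at the start; "wrist_torque": the same for the moment, N m; "opening": finger opening in m.
Only numpy, scipy, OpenCV 4.12 (cv2) and the standard library are available. Lean on these libraries where they do the work, as an engineer would, in place of code of your own. Each camera call takes 0.05 s, during which the arm holds its last target.

## Task

Prime the bench lubrication pump: with the fingertips push its broad mushroom plunger all the way down and let it spring all the way back up, again and again, until the indicator pin beside it stands fully out of its sleeve, its dark band clear above the sleeve's mouth. Then move away from everything. Nothing is to be picked up: do not touch the pin itself, do not press the small relief button, and leave the other things on the bench where they are.

Things in the scene. Friction and masses are not known exactly. Their poses are not given: they have to be found in the camera images.
- pump: The lubrication pump, fixed to the bench: grey painted steel box 120 (its x) x 240 (its y) x 75 mm high on a dark flange 150 x 270 x 8 mm. Origin: centre of the underside; z up; may be turned about z. Here: plunger axis x 0, y -50; pin x 30, y 45; relief button x -35, y 45; black filler cap (38 mm wide, 20 high, fixed, unused) x 30, y 100 mm.
- plunger_top (a point): Centre of the flat top (36 mm across) of the plunger's head, a black mushroom 72 mm in diameter and 20 mm thick, the largest round part of the pump. At rest 140 mm above the bench; the point moves with the head. The stem stands in a steel collar 52 mm in diameter and 20 mm high on the box.
- plunger (a joint): How far the plunger is pressed down, m: 0 = up at rest, 0.020 = down at its stop. A spring returns it by itself (about 5 N at the start of the stroke, 11 N at the bottom, 2 N more while it moves the pin).
- pin (a joint): How far the indicator pin is out, m: starts at 0 to 0.018, fully out at 0.040 (end stop 0.0415). A ratchet moves it while the plunger goes down: 8 mm each full stroke (the first 2 to 10 mm); it stays while the plunger returns. A stroke pressed under 17 mm, or not let up to within 2 mm of the top before the next, may gain nothing. 3 to 5 full strokes do it; more change nothing.
- pin_tip (a point): Centre of the top end of the indicator pin, an upright steel rod 14 mm in diameter. It is 4 mm above the mouth of its sleeve when joint pin is 0 and 44 mm above it when fully out. A dark band 5 mm high around the pin, 36 to 41 mm below its tip, comes clear of the sleeve only when the pin is fully out.
- sleeve_mouth (a point): Centre of the top of the fixed dark steel sleeve, 28 mm in diameter, from which the pin rises: 95 mm above the bench, 20 mm above the box.
- relief_top (a point): Centre of the top of the relief button, a small plain steel button 22 mm in diameter in a dark ring, 93 mm above the bench. Not to be pressed.
- relief (a joint): How far the relief button is pressed, m: 0 = up, 0.006 = fully down.
- thread_cone: Cone of blue thread, 66 mm wide at the foot, 122 mm high, standing loose near the plunger end of the pump (towards the pump's -y). Origin: centre of its underside. Leave alone.
- weight: Steel pattern weight with a knob, 60 mm in diameter, 56 mm high, loose on the robot's side of the pump. Origin: centre of its underside. Leave alone.
- eyelet_jar: Glass jar with a steel lid, 56 mm in diameter, 75 mm high, loose near the pin's end of the pump (towards the pump's +y). Origin: centre of its underside. Leave alone.
- mallet: Rubber mallet 200 mm long lying to the robot's right. Leave alone.
- awl: Awl 150 mm long with a dark wooden handle, lying to the robot's left. Leave alone.
- rivet_tray: Blue tray 110 x 160 x 30 mm to the right. Origin: centre of its underside. Leave alone.
- brush: Brush lying to the left. Leave alone.

How it is judged:
On the way, in this order (a step that is already met when the one before it is completed fails the run):
1. the plunger is pressed fully down a first time (value of joint plunger above 0.015 m), for 0.02 s.
2. the plunger is let up again (value of joint plunger below 0.003 m), for 0.02 s.
3. the pumping has brought the indicator pin fully out (value of joint pin above 0.0365 m), for 0.1 s.
At the end, for the whole second after the job is handed in: The pin is out by more than 36.5 mm (dark band clear of the sleeve), the plunger is back up (less than 3 mm pressed) and the relief button up (less than 2 mm pressed), and every loose thing is within 30 mm of where it was (value of joint pin above 0.0365 m and value of joint plunger below 0.003 m and value of joint relief below 0.002 m and distance of each of thread_cone, weight, eyelet_jar, mallet, awl, rivet_tray, brush from where it was at the start of the episode below 0.03 m); the robot touches nothing.
It fails at once if the pin is touched by the robot (more than 1 N) (contact force between any of the fingers, the arm and pin above 1 N).
It fails at once if the relief button is pressed (value of joint relief above 0.002 m).
It fails at once if a bystander is lifted, carried or knocked more than 30 mm away (distance of any of thread_cone, weight, eyelet_jar, mallet, awl, rivet_tray, brush from where it was at the start of the episode above 0.03 m).
It also fails if it takes over 45 s, if anything falls off the work surface, if the arm or the gripper's body presses on something with over 40 N, if the wrist force passes 120 N, or if a joint passes its speed limit or range.

## Working session

There is one attempt and no reset: what is moved stays moved. The work goes in short steps, Python scripts to look and compute and a tool call to move; the robot and the scene stay as the last step left them, time stands still between calls to the robot, and variables do not carry over. Pictures are saved under pics/ and viewed, and the job is handed in when it is done.

Besides the shell and the picture viewer there is one more tool, called after "Call:" as a command line: name --argument value ..., lists and objects as JSON in quotes. jog_arm: Moves the arm, as the interface text tells. Its arguments: {"type":"object","properties":{"increments":{"type":"array","items":{"type":"number"}},"grip_force":{"type":"number"}},"required":["increments"]}

```bash
mkdir -p pics; python3 - <<'E'
from workcell import ctrl
import cv2,numpy as np,pickle
d={}
for n in("side","top"):
    c=ctrl.camera(n); d[n]=c; cv2.imwrite(f"pics/{n}0.png",c["img"])
    print(n,np.round(c["intrinsics"],1).tolist(),c["dist_coeffs"],np.round(-np.array(c["R"]).T@c["t"],3))
pickle.dump(d,open("c0.pkl","wb"))
print(ctrl.state())
E
```

```text
side [[480.9, 0.0, 261.1], [0.0, 480.9, 193.0], [0.0, 0.0, 1.0]] [-0.14456759  0.          0.          0.          0.        ] [0.275 1.136 1.031]
top [[471.7, 0.0, 256.9], [0.0, 471.7, 185.4], [0.0, 0.0, 1.0]] [-0.15161672  0.          0.          0.          0.        ] [0.432 0.005 1.457]
{'time': 0.1, 'q': array([-1.55113166e+00,  1.58998489e-01,  1.59806720e+00, -3.26458710e-05,
        1.38622282e+00, -2.10125013e-01]), 'qvel': array([ 0.00178315, -0.00255601, -0.00334398, -0.00016471, -0.00086956,
        0.0010304 ]), 'joint_torque': array([ 7.22203658e-04, -3.86505318e+01, -3.22959530e+01,  7.04875449e-02,
        3.39719199e-02, -4.56188388e-05]), 'tool_pos': array([ 0.13091318, -0.55932368,  0.21372997]), 'ee_rot': array([ 9.93406143e-01,  1.14645170e-01,  6.46560651e-05, -8.45613377e-04]), 'contact_force': array([ 0.46756547,  0.76725687, -0.03603232]), 'wrist_torque': array([ 0.00468616, -0.03912433,  0.03263129]), 'opening': 0.09228779039838791}
```

View pics/side0.png

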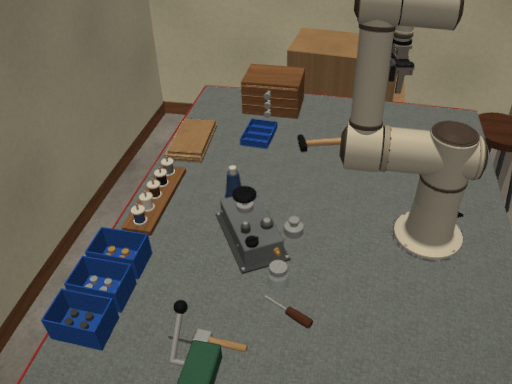

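View pics/top0.png

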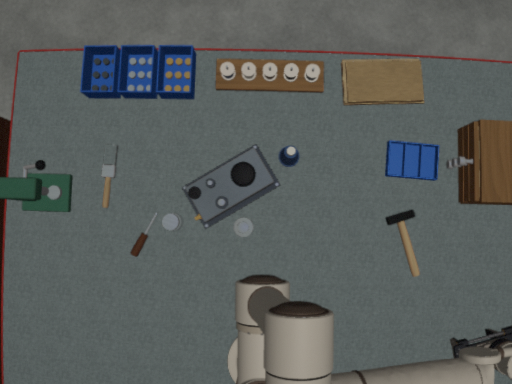

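Side: plunger head at about (244,196), pin/button near (245,227)/(266,223), cap (252,242). Top: head at (243,174), cap (195,192), pin (210,183), relief (222,202), cone (289,156), weight (243,228), jar (171,222). Next I'll refine these and fit the pump pose.

```bash
cat > h.py <<'E'
import cv2,numpy as np,pickle
from scipy.optimize import least_squares
def proj(c,P):
    R=np.array(c["R"]);r,_=cv2.Rodrigues(R)
    return cv2.projectPoints(np.atleast_2d(np.array(P,float)),r,np.array(c["t"],float),np.array(c["intrinsics"]),np.array(c["dist_coeffs"]))[0].reshape(-1,2)
def ray(c,uv,z):
    p=cv2.undistortPoints(np.array([[uv]],float),np.array(c["intrinsics"]),np.array(c["dist_coeffs"])).ravel()
    R=np.array(c["R"]);o=-R.T@np.array(c["t"]).ravel();d=R.T@np.r_[p,1];return o+d*(z-o[2])/d[2]
def crop(img,u,v,w,h,s,name):
    cv2.imwrite(name,cv2.resize(img[v:v+h,u:u+w],None,fx=s,fy=s,interpolation=cv2.INTER_CUBIC))
E
python3 - <<'E'
from h import *
d=pickle.load(open("c0.pkl","rb"))
crop(d["top"]["img"],160,130,150,110,5,"pics/t1.png")
crop(d["side"]["img"],200,150,120,140,4,"pics/s1.png")
T,S=d["top"],d["side"]
a=ray(T,(243,174),.14);b=ray(T,(195,192),.095);print(a,b,ray(S,(244,192),.14))
v=(b-a)[:2];print(np.linalg.norm(v),"exp",np.hypot(30,150))
for n,p,z in(("pin",(210,183),.1),("rel",(222,202),.093),("cone",(289,154),.1),("wt",(243,228),.05),("jar",(171,222),.075)):print(n,ray(T,p,z))
E
```

```text
[0.56065492 0.06872779 0.14      ] [0.50918382 0.20912053 0.095     ] [0.56175662 0.07137573 0.14      ]
0.14953058960411392 exp 152.97058540778355
pin [0.53610372 0.16557232 0.1       ]
rel [0.4822587  0.12965349 0.093     ]
cone [ 0.62608665 -0.06114331  0.1       ]
wt [0.40800093 0.0685962  0.05      ]
jar [0.41991751 0.28047385 0.075     ]
```

View pics/t1.png

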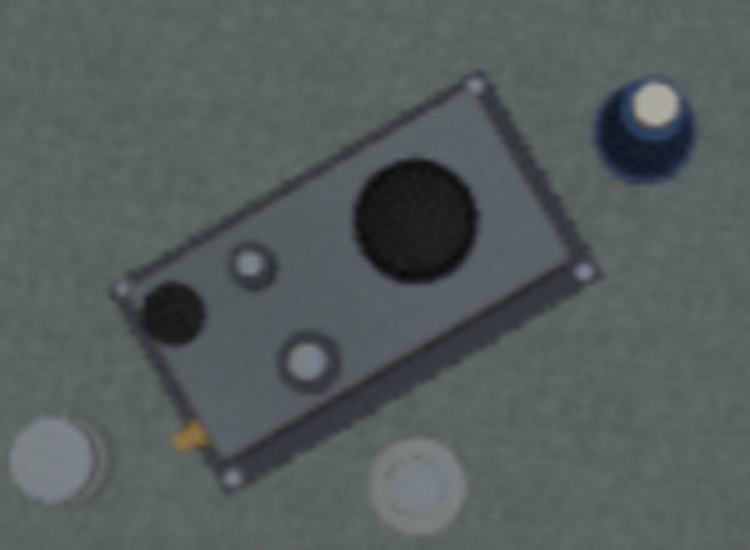

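View pics/s1.png

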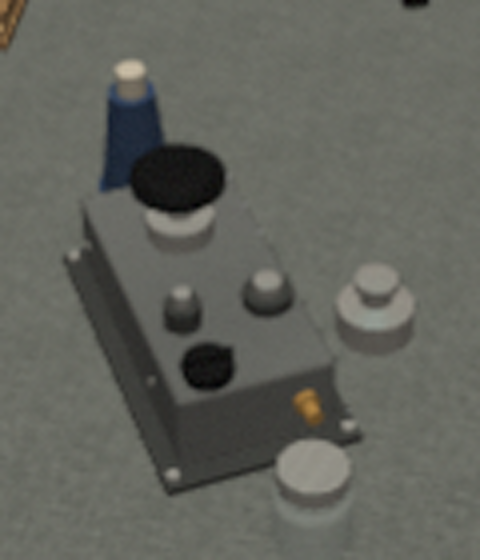

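The crops show the head centred at top (243,174) and side (244.4,194). The pin is at top (209.6,182.6) and side (245.2,223), and the relief button at top (221.4,202.4) and side (266.7,220).

```bash
python3 - <<'E'
from h import *
d=pickle.load(open("c0.pkl","rb"));T,S=d["top"],d["side"]
loc=dict(head=(0,-.05,.132),cap=(.03,.1,.095),rel=(-.035,.045,.093),pin=(.03,.045,.1))
obs=[(T,"head",243,173.9),(T,"cap",194.5,192.5),(T,"rel",221.2,202.2),(T,"pin",209.5,182.5),(S,"head",244.3,193.8),(S,"rel",266.6,220.2),(S,"pin",245.1,222.8)]
def W(p,l):
    c,s=np.cos(p[2]),np.sin(p[2]);return np.array([p[0]+c*l[0]-s*l[1],p[1]+s*l[0]+c*l[1],l[2]])
def f(p):
    r=[]
    for c,n,u,v in obs:
        l=loc[n]
        if n=="pin": l=(l[0],l[1],.099+p[3])
        r+=list(proj(c,W(p,l))[0]-[u,v])
    return r
s=least_squares(f,[.53,.12,.5,.005]);p=s.x;print(p,np.degrees(p[2]));print(np.round(s.fun.reshape(-1,2),1).tolist())
for n in loc:print(n,W(p,loc[n]))
E
```

```text
[0.53547342 0.1114321  0.55933617 0.00749119] 32.04760170193731
[[0.0, -0.1], [-0.5, -0.1], [0.3, -0.1], [0.3, 0.0], [-0.1, -0.2], [0.2, 0.5], [0.2, -0.1]]
head [0.56200461 0.06905172 0.132     ]
cap [0.50783929 0.21211156 0.095     ]
rel [0.4819291  0.13100261 0.093     ]
pin [0.53702359 0.16549315 0.1       ]
```

The fit is good (residuals ≤0.5 px). The plunger axis is at (0.562, 0.069), the pump is turned 32°, and the pin starts about 7.5 mm out. I'll travel there at a safe height with the fingers shut.

Call:
jog_arm --increments '[0,0,0,3.4,4.9,0,0,0,0,0,3.4,4.9,0,0,0,0,0,3.4,4.9,0,0,0,0,0,3.4,4.9,0,0,0,0,0,3.4,4.9,0,0]' --grip_force 20

```text
time: 0.72
tool_pos: [0.3021, -0.3082, 0.2108]
ee_rot: [0.994, 0.111, 0.0, -0.003]
contact_force: [1.1, -0.7, 0.5]
opening: 0.044
```

Call:
jog_arm --increments '[0,0,0,3.5,5.0,0,0,0,0,0,3.5,5.0,0,0,0,0,0,3.5,5.0,0,0,0,0,0,3.5,5.0,0,0,0,0,0,3.5,5.0,0,0]'

```text
time: 1.35
tool_pos: [0.4791, -0.0505, 0.21]
ee_rot: [0.994, 0.11, 0.001, -0.002]
contact_force: [0.2, -1.0, 0.7]
opening: 0.0002
```

Call:
jog_arm --increments '[0,0,0,3.5,5.0,0,0,0,0,0,3.2,4.7,0,0,0,0,0,1.2,1.8,0,0,0,0,0,0,0,0,0]'

```text
time: 1.85
tool_pos: [0.5597, 0.0722, 0.2079]
ee_rot: [0.994, 0.113, -0.001, -0.002]
contact_force: [-0.2, 0.4, 0.0]
opening: 0.0004
```

Call:
jog_arm --increments '[0,0,0,0.2,-0.3,-3.0,0,0,0,0,0,0,-2.0,0,0,0,0,0,0,0,0]'

```text
time: 2.22
tool_pos: [0.5601, 0.0664, 0.1565]
ee_rot: [0.994, 0.113, -0.001, -0.002]
contact_force: [-1.1, 0.1, -0.0]
opening: 0.0005
```

```bash
cat > snap.py <<'E'
import sys
from h import *
from workcell import ctrl
k=sys.argv[1];a=ctrl.camera("side")["img"][170:270,200:320];b=ctrl.camera("top")["img"][130:230,170:290]
cv2.imwrite(f"pics/{k}.png",cv2.resize(np.hstack([a,b]),None,fx=3.3,fy=3.3,interpolation=cv2.INTER_CUBIC))
s=ctrl.state();print(s["time"],s["tool_pos"],s["contact_force"])
E
python3 snap.py a1
```

```text
2.325 [0.56157202 0.06648914 0.15852667] [-1.0102739  -0.41280842  0.78787821]
```

View pics/a1.png

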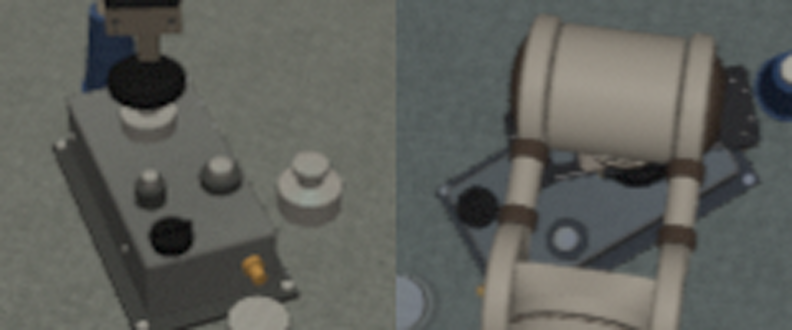

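The fingertips are centred over the mushroom head, with the relief button and pin well clear. Pressing now.

Call:
jog_arm --increments '[0,0,0,0.1,0.2,-2.0,0,0,0,0,0,0,-1.3,0,0,0,0,0,0,0,0]'

```text
time: 2.7
tool_pos: [0.5648, 0.0679, 0.1284]
ee_rot: [0.994, 0.112, 0.003, -0.001]
contact_force: [-4.0, 0.3, 8.2]
opening: 0.0003
```

Call:
jog_arm --increments '[0,0,0,-0.2,0,-0.9,0,0,0,0,0,0,-0.3,0]'

```text
time: 2.95
tool_pos: [0.5649, 0.0679, 0.1203]
ee_rot: [0.994, 0.112, 0.006, -0.001]
contact_force: [-9.7, 0.3, 18.7]
opening: 0.0006
```

18.7 N exceeds the spring's 13 N and z is 0.120, so the plunger is at its stop. Releasing.

Call:
jog_arm --increments '[0,0,0,-0.1,0,1.5,0,0,0,0,-0.1,0,1.7,0,0,0,0,0,0,0,0]'

```text
time: 3.32
tool_pos: [0.5638, 0.0679, 0.1538]
ee_rot: [0.994, 0.113, 0.007, -0.0]
contact_force: [0.6, -0.4, -0.6]
opening: 0.0002
```

```bash
python3 snap.py a2
```

```text
3.425 [0.56259119 0.06802014 0.15189819] [ 0.06431392 -1.43907009 -0.41897038]
```

View pics/a2.png

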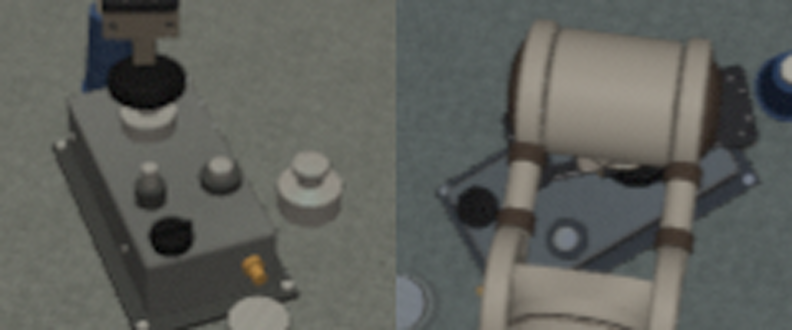

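The pin rose and the head sprang back. Continuing with full strokes.

Call:
jog_arm --increments '[0,0,0,0,0,-2.0,0,0,0,0,-0.1,0,-0.9,0,0,0,0,-0.1,0,-0.4,0,0,0,0,-0.1,0,-0.2,0]'

```text
time: 3.92
tool_pos: [0.5641, 0.0679, 0.1214]
ee_rot: [0.994, 0.113, 0.011, 0.0]
contact_force: [-1.9, 0.5, 12.9]
opening: 0.0
```

Call:
jog_arm --increments '[0,0,0,-0.1,0,1.5,0,0,0,0,-0.1,0,1.7,0,0,0,0,0,0,0,0]'

```text
time: 4.3
tool_pos: [0.562, 0.0679, 0.1539]
ee_rot: [0.994, 0.112, 0.01, 0.0]
contact_force: [-0.4, 0.4, 0.6]
opening: 0.0004
```

```bash
python3 snap.py a3
```

```text
4.4 [0.56088664 0.0679724  0.15219692] [-0.82334006 -0.25782407 -0.8463222 ]
```

View pics/a3.png

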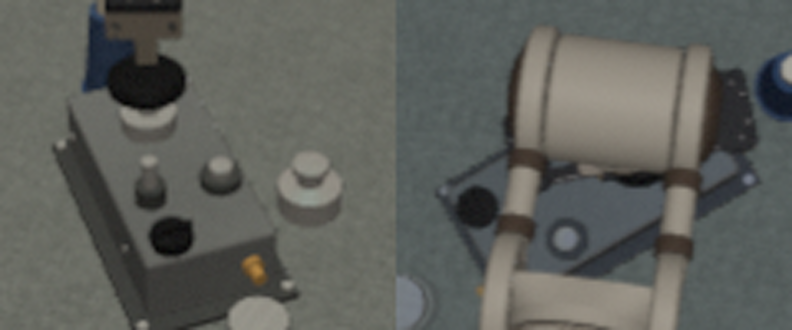

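The pin is rising with each stroke. The next strokes will go slightly deeper.

Call:
jog_arm --increments '[0,0,0,0,0,-2.0,0,0,0,0,0,0,-0.9,0,0,0,0,-0.1,0,-0.5,0,0,0,0,-0.1,0,-0.4,0]'

```text
time: 4.9
tool_pos: [0.5626, 0.0678, 0.1202]
ee_rot: [0.994, 0.113, 0.013, 0.0]
contact_force: [-10.8, 0.9, 32.8]
opening: 0.0002
```

Call:
jog_arm --increments '[0,0,0,0,0,1.5,0,0,0,0,0,0,1.7,0,0,0,0,0,0,0,0]'

```text
time: 5.28
tool_pos: [0.5621, 0.0679, 0.1528]
ee_rot: [0.994, 0.113, 0.012, 0.0]
contact_force: [0.6, -0.7, 0.4]
opening: 0.0002
```

Call:
jog_arm --increments '[0,0,0,0,0,-2.0,0,0,0,0,0,0,-0.9,0,0,0,0,-0.1,0,-0.5,0,0,0,0,-0.1,0,-0.4,0]'

```text
time: 5.78
tool_pos: [0.5636, 0.0678, 0.1203]
ee_rot: [0.994, 0.113, 0.016, 0.001]
contact_force: [-12.4, 0.1, 34.8]
opening: 0.0002
```

Call:
jog_arm --increments '[0,0,0,0,0,1.5,0,0,0,0,0,0,1.7,0,0,0,0,0,0,0,0]'

```text
time: 6.15
tool_pos: [0.5629, 0.0678, 0.1523]
ee_rot: [0.994, 0.113, 0.015, 0.001]
contact_force: [-0.2, -0.3, 0.1]
opening: 0.0005
```

```bash
python3 snap.py a4
```

```text
6.25 [0.56168404 0.06792309 0.15052032] [-0.30505602  0.13846236 -0.89843339]
```

View pics/a4.png

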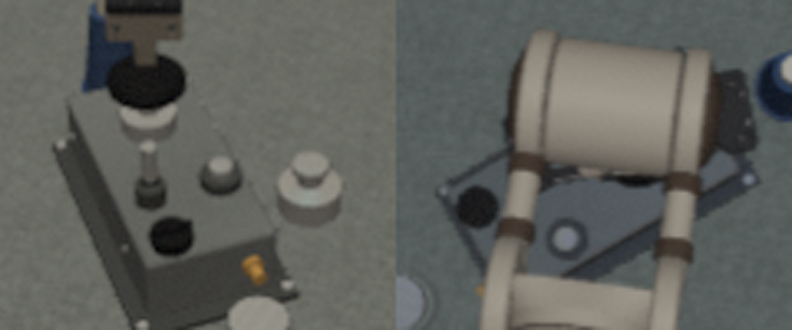

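The pin stands tall and a dark band seems to be clear above the sleeve. Two more strokes do no harm, so I'll add them and compare.

Call:
jog_arm --increments '[0,0,0,0,0,-2.0,0,0,0,0,0,0,-0.9,0,0,0,0,-0.1,0,-0.4,0,0,0,0,-0.1,0,-0.3,0]'

```text
time: 6.75
tool_pos: [0.5635, 0.0678, 0.1204]
ee_rot: [0.993, 0.113, 0.017, 0.001]
contact_force: [-8.4, -0.5, 26.1]
opening: 0.0005
```

Call:
jog_arm --increments '[0,0,0,0,0,1.5,0,0,0,0,0,0,1.7,0,0,0,0,0,0,0,0]'

```text
time: 7.12
tool_pos: [0.5629, 0.0678, 0.1524]
ee_rot: [0.993, 0.113, 0.017, 0.001]
contact_force: [-0.5, 0.6, 0.1]
opening: 0.0006
```

Call:
jog_arm --increments '[0,0,0,0,0,-2.0,0,0,0,0,0,0,-0.9,0,0,0,0,-0.1,0,-0.4,0,0,0,0,-0.1,0,-0.3,0]'

```text
time: 7.62
tool_pos: [0.5644, 0.0677, 0.1204]
ee_rot: [0.993, 0.113, 0.02, 0.002]
contact_force: [-7.8, 0.5, 28.2]
opening: 0.001
```

Call:
jog_arm --increments '[0,0,0,0,0,1.5,0,0,0,0,0,0,3.0,0,0,0,0,0,0,5.0,0,0,0,0,0,0,0,0]'

```text
time: 8.12
tool_pos: [0.5622, 0.0678, 0.214]
ee_rot: [0.993, 0.113, 0.017, 0.001]
contact_force: [0.1, 0.6, 0.1]
opening: 0.0008
```

Call:
jog_arm --increments '[0,0,0,-1.5,-5.0,0,0,0,0,0,-1.5,-5.0,0,0,0,0,0,-1.5,-5.0,0,0,0,0,0,-1.5,-5.0,0,0,0,0,0,-1.5,-5.0,0,0]'

```text
time: 8.75
tool_pos: [0.4794, -0.1833, 0.2019]
ee_rot: [0.993, 0.116, 0.01, -0.004]
contact_force: [0.4, 0.3, -0.1]
opening: 0.0003
```

```bash
python3 snap.py a5; python3 - <<'E'
from h import *
from workcell import ctrl
d=pickle.load(open("c0.pkl","rb"))
S=ctrl.camera("side");T=ctrl.camera("top")
W=lambda z:(.537,.1655,z)
print("tip full/mouth/ -8mm side:",proj(S,[W(.139),W(.095),W(.131)]).round(1).tolist())
print("tip top",proj(T,[W(.139),W(.131)]).round(1).tolist())
a=cv2.resize(S["img"][185:255,215:305],(765,595),interpolation=cv2.INTER_CUBIC);cv2.imwrite("pics/s6.png",a)
b=np.hstack([cv2.absdiff(d["side"]["img"],S["img"])[130:350,120:330],cv2.absdiff(d["top"]["img"],T["img"])[130:350,60:330]])
cv2.imwrite("pics/diff6.png",np.clip(b.astype(int)*3,0,255).astype(np.uint8))
E
```

```text
8.85 [ 0.47865985 -0.18593317  0.20172822] [ 0.07446707  0.46332216 -0.33765513]
tip full/mouth/ -8mm side: [[244.9, 214.2], [245.4, 225.7], [245.0, 216.3]]
tip top [[208.4, 181.6], [208.8, 181.8]]
```

View pics/s6.png

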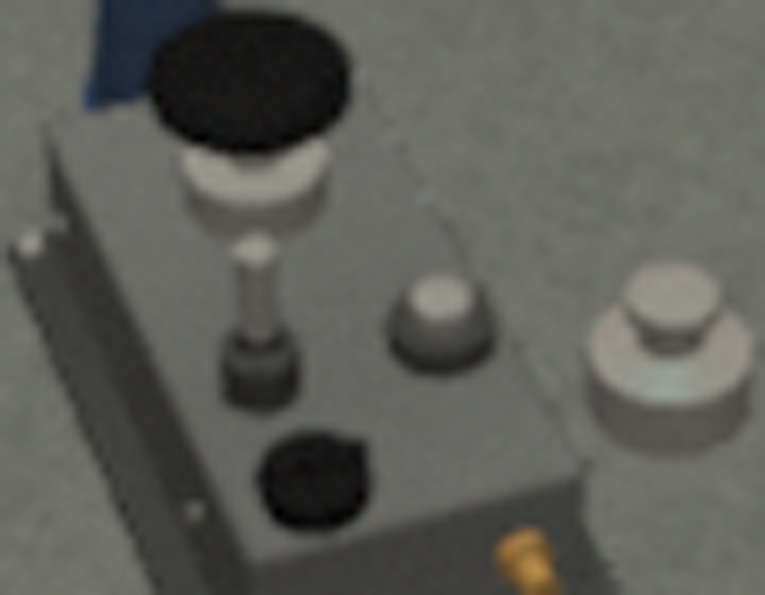

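View pics/diff6.png

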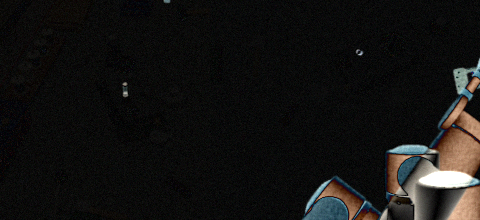

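The pin tip is at side row about 213.5, against 214.2 predicted for fully out, and the dark band shows above the sleeve mouth. The difference image shows only the pin and the arm changed: head, relief button and loose things are where they were. Handing in.

```bash
python3 -c "
from workcell import ctrl
s=ctrl.state();print(s['tool_pos'],abs(s['qvel']).max(),s['contact_force']);print(ctrl.job_done())"
```

```text
[ 0.48016967 -0.182385    0.20240086] 0.043432189939010345 [ 0.60290012  0.41029501 -0.88912046]
the job is handed in; nothing more can be done
None
```

I primed the pump and handed the job in at about 9 s. It took six plunger strokes with the shut fingertips. Each bottomed at a tool height of about 0.120 m, and I fully released the plunger after every one.

- **Pin:** in the last side picture its tip is at row 213.5, against 214.2 predicted for fully out. The dark band shows above the sleeve mouth.
- **Everything else:** comparing pictures from before and after, only the pin and the arm changed. The plunger head is back up. The relief button and the loose things in the compared part of the picture are where they were. That part left out the mallet and the rivet tray, but the arm never came near bench height there.
- **Robot:** it ended clear of everything in free space, with about 1 N of sensor noise.
- **Weakest check:** stroke 2 ended at only 12.9 N and 0.1214 m, so it was less certainly at the stop. The later strokes reached 26 to 35 N.

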